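# Probe a powered board through the guard fixture

## Robot

A 6-joint arm with a two-finger parallel gripper is mounted at the origin on the work surface. World frame = base frame: x ahead of the robot, y to its left, z up, the work surface at z = 0. Lengths are in mm, angles in degrees, forces in N, time in s.
With the tool pointing down it reaches from about 350 to 775 mm from the base axis. Payload 7.3 kg.
Tool frame: the origin (TCP) lies at the very end of the fingers, on their centre line; the grasp point (between the pads) lies bot.grip_point_offset behind it (bot.grip_point_offset is the distance from the TCP to the grasp point, in mm); z points along the fingers, y is the direction in which the jaws open and shut (so a half turn about z gives the same grasp; the last joint's range is limited). The gripper opens to 92 mm and grips with 3 to 60 N. Pads are 19 mm wide; open, the fingers measure 130 mm over their backs; the gripper's body (75 mm by 190 mm) begins 47 mm behind the grasp point.
Start: joints at [-85.428, 19.595, 87.324, -0, 73.075, -8.365], TCP at [117.562, -511.688, 226.741] pointing down, gripper open.
Joint ranges: [-145.02, 145.02], [-44.19, 115.74], [2.07, 154.8], [-57.11, 237.11], [16.16, 152.29], [-177.93, 177.93]. Speed limits (degrees/s): [147.25, 147.25, 180, 180, 180, 180].

## Interface

Orientations are given as [roll, pitch, yaw] about the fixed x, y, z axes, in that order (R = Rz(yaw) Ry(pitch) Rx(roll)).
In Python, from bench import bot, eyes, job gives the robot as it stands.
- The arm moves only by the tool send_rows, never from a script. Its argument "increments" is one flat list of numbers, 4 for each row, row after row: the shift along the tool's x, y, z in mm, then the turn about the tool's z in rad. In form: [dx, dy, dz, twist, dx, dy, dz, twist, ...]. A call has exactly 5 rows; each row is the pose to reach, as a shift and turn from the pose commanded when the call began, along the tool's axes at that moment; what a row does not reach only later rows make up. A row lasts 1/12 s, in which the tool goes at most 41.7 mm and 7.16 degrees, less where a joint would pass 70% of its speed; a pose out of reach is approached as far as the arm can. A call with a gripper value outside its range is refused whole. "grip" is the opening, from 0 (shut) to 1 (fully open), set as the call begins (left out, the last holds). The fingers move at their own pace and stop on an object; "force" is the grip in N (left out, the last holds). Time passes only in rows, so rows that repeat a pose let the fingers close, or fill a call up. It gives the time, the measured TCP pose, the force and the opening at its end, in the units of the state.
- bot.observe(): the state, without advancing time (a new reading comes with each control period).
- eyes.get_image(name): name is "side" or "top" or "wrist"; returns (picture, depth): 400x640x3 uint8, blue, green, red; 400x640 float32, mm along the optical axis (not along the pixel's ray), 0 where there is no reading.
- eyes.get_calibration(name): a dict with "fx", "fy", "cx", "cy" (pixels), "R" (3x3) and "t" (3): a world point X has camera coordinates R X + t. Camera axes: x right, y down, z forward; pixel columns grow to the right and rows downward; lengths in mm; the calibration is good to about 2 mm. A picture is of the moment at which its call begins: read the wrist's pose just before it. get_calibration takes no time and is no camera call; for the wrist camera it gives the pose at the moment of the call.
- job.finish_job(): hands the job in, once; it reports no verdict.
The state is a dict: "t": time; "q": joint angles; "dq": joint speeds; "effort": joint torques, N m; "tcp_pos": TCP position; "eef_rot": TCP orientation; "force": force on the tool from outside, world axes, zero at the start; "ft_torque": the same for the moment, N m; "grip_width": finger opening in mm.
Only numpy, scipy, OpenCV 4.12 (cv2) and the standard library are available. Lean on these libraries where they do the work, as an engineer would, in place of code of your own. Each camera call takes 0.05 s, during which the arm holds its last target. There are 200 camera calls.

## Task

Slide the guard shutter on the probing fixture fully open by its tab, then take the rod probe out of its stand. Lower the rod straight down through the guide hole until its tip is about 30 mm below the top face of the guide plate, never letting the probe touch the fixture or the shutter, and finish while still holding it there: still, upright and centred in the hole. Leave the other things on the bench where they are.

Things in the scene. Friction and masses are not known exactly. Their poses are not given: they have to be found in the camera images.
- fixture: Fixed probing fixture, left or right, turned up to 0.3 rad: grey base, green board, four posts and a white guide plate 150 (x) x 230 (y) x 12 mm, top face 130 mm above the bench. Origin: underside centre, on the bench; z up. Guide hole at x 0, y -50 mm. Two dark rails along y at x +-66 mm, 138 mm above the bench. Below the hole: free down to a copper coil 36 mm above the bench.
- guide_hole (a point): Centre of the guide hole's mouth, in the guide plate's top face (130 mm above the bench). Plain vertical round through-hole, 20 mm diameter, 12 mm deep, covered by the shutter at the start. Axes as the fixture's.
- shutter (a joint): Travel (m) of the guard shutter along fixture +y. 0: closed, centred over the hole; 0.10: fully open, at its end stop. Grey metal plate 120 (x) x 80 (y) x 5 mm, running 1.5 mm above the guide plate, its top 136.5 mm above the bench. Starts at 0 to 0.015, slides with about 1.5 N of friction, stays where it is left.
- shutter_tab (a point): Centre of the top edge of the shutter's black upright tab, 178.5 mm above the bench; moves with the shutter. The tab is 40 mm (fixture x) by 12 mm (fixture y) and stands 42 mm above the shutter: pinch it from above across its 12 mm, or push it, along fixture +y. Axes as the fixture's.
- probe: Loose rod probe, 90 to 145 g, upright in the stand: steel rod 8 mm in diameter, 80 mm long, below a light grey square handle 22 x 22 x 85 mm with flat sides and a brass stud on top (171 mm overall). Origin: centre of the rod's lower end; z up along the rod; x, y square to the handle's flats. The handle spans z = 80 to 165 mm.
- probe_tip (a point): Lower end of the probe's rod, on its axis (inside the stand at the start, 20 mm above the bench).
- probe_handle (a point): Point on the probe's axis 140 mm above the tip, in the upper half of the handle: a good place to grip from above, across two flats. At the start it is 160 mm above the bench.
- stand: Heavy stand fixed to the bench: round dark foot, 80 mm diameter, 12 mm high, and a dark block 44 x 44 mm up to 100 mm above the bench with a 12 mm vertical hole. The probe's rod is in the hole, its handle rests on the block: lift straight up over 80 mm to free it. Origin: centre of the underside, on the bench.
- meter: Bystander: hand multimeter lying on the bench, 85 x 165 x 36 mm, origin at the centre of its underside.
- jar: Bystander: grey jar with a white cap, 60 mm diameter, 65 mm high, origin at the centre of its underside.
- driver: Bystander: black-handled screwdriver lying on the bench between the robot and the work.
Mind the look-alikes: they are no part of the job. Of the things that look like the probe, the largest one is meant.

How it is judged:
By the outcome, as a careful person would: the job done as asked, in the order asked, and still so for the second after the job is handed in, while the arm keeps its last pose, push and grip.
It also fails if it takes over 61 s, if anything falls off the work surface, if the arm or the gripper's body presses on something with over 40 N, if the wrist force passes 120 N, or if a joint passes its speed limit or range.

## Working session

There is one attempt and no reset: what is moved stays moved. The work goes in short steps, Python scripts to look and compute and a tool call to move; the robot and the scene stay as the last step left them, time stands still between calls to the robot, and variables do not carry over. Pictures are saved under pics/ and viewed, about 8 in all and at most 12, crops included, and the job is handed in when it is done.

Besides the shell and the picture viewer there is one more tool, called after ">>>" as name(argument=value, ...) on one line, values as JSON. send_rows: Moves the arm, as the interface text tells. Its arguments: {"type":"object","properties":{"increments":{"type":"array"},"grip":{"type":"number"},"force":{"type":"number"}},"required":["increments"]}

```bash
mkdir -p pics; ls; python3 - <<'E'
from bench import bot, eyes, job
import cv2,numpy as np
s=bot.observe();print({k:np.round(s[k],2) for k in s},bot.grip_point_offset)
for n in("top","side"):
    im,d=eyes.get_image(n);cv2.imwrite(f"pics/{n}0.png",im);np.save(f"pics/{n}0.npy",d)
    c=eyes.get_calibration(n);print(n,c['fx'],c['cx'],c['cy'],np.round(c['R'],3).tolist(),np.round(c['t'],1))
E
```

```text
pics
{'t': np.float64(0.0), 'q': array([-85.43,  19.64,  87.38,   0.  ,  73.07,  -8.37]), 'dq': array([-0.21,  0.05,  0.06,  0.14,  0.03,  0.06]), 'effort': array([  0.  , -43.12, -24.42,   0.07,   0.06,  -0.  ]), 'tcp_pos': array([ 117.52, -511.25,  226.04]), 'eef_rot': array([-1.7991e+02, -1.0000e-02,  1.2940e+01]), 'force': array([ 0.54, -0.13, -0.31]), 'ft_torque': array([ 0.03,  0.  , -0.04]), 'grip_width': np.float64(92.38)} 18.8
top 400.05212234130016 318.20705930700495 195.4448520544622 [[-0.011, -1.0, 0.003], [-0.991, 0.01, -0.134], [0.134, -0.004, -0.991]] [-10.6 574.6 989.1]
side 471.51106000440495 314.7989240042419 194.9149044035785 [[-0.85, -0.527, 0.017], [-0.402, 0.626, -0.669], [0.342, -0.575, -0.743]] [466.8 315.2 827.2]
```

View pics/top0.png

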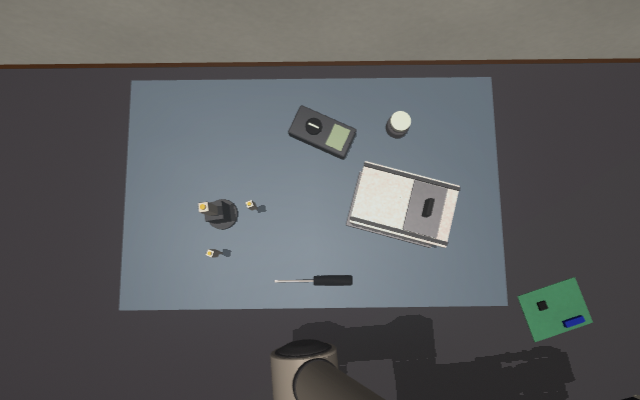

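View pics/side0.png

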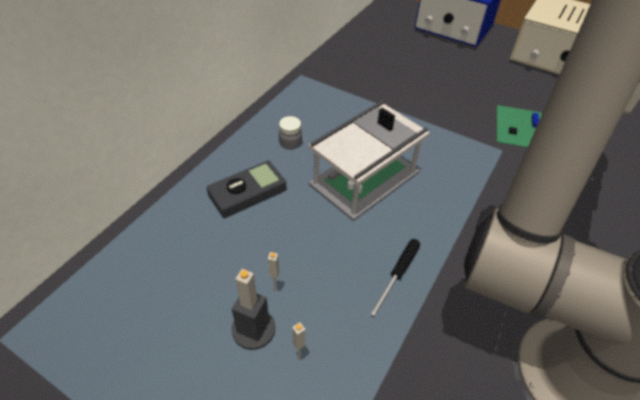

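Top view: the fixture is at about (404,205) with its tab at (428,208). The probe sits in the stand with its stud at (203,207), and the look-alikes are at (250,204) and (210,253). Fixture +y points to image left, which is world +y.

```bash
cat > h.py <<'E'
import numpy as np,cv2
def cloud(c,d):
    v,u=np.mgrid[0:400,0:640]
    P=np.stack([(u-c['cx'])/c['fx']*d,(v-c['cy'])/c['fy']*d,d],-1)
    return (P-c['t'])@c['R']
def ray(c,uv,z):
    r=c['R'].T@np.array([(uv[0]-c['cx'])/c['fx'],(uv[1]-c['cy'])/c['fy'],1]);o=-c['R'].T@c['t']
    return o+r*(z-o[2])/r[2]
E
python3 - <<'E'
from bench import eyes
from h import *
for n in("top","side"):
    c=eyes.get_calibration(n);im=cv2.imread(f"pics/{n}0.png");d=np.load(f"pics/{n}0.npy");P=cloud(c,d);z=P[...,2]
    ok=(d>0)&(P[...,0]>300)&(P[...,0]<750)&(abs(P[...,1])<450)
    for nm,lo,hi,ys in(("tab",165,184,(-400,0)),("plate",120,147,(-400,0)),("handle",170,197,(100,400)),("block",90,110,(100,400))):
        m=ok&(z>lo)&(z<hi)&(P[...,1]>ys[0])&(P[...,1]<ys[1])
        m8=m.astype(np.uint8)
        k,l,st,_=cv2.connectedComponentsWithStats(m8)
        if k<2: print(n,nm,'none');continue
        m=l==1+st[1:,4].argmax()
        Q=P[m];r=cv2.minAreaRect(Q[:,:2].astype(np.float32))
        print(n,nm,len(Q),np.round(np.median(Q,0),1),[np.round(a,1) for a in r], np.round(np.percentile(Q[:,2],[5,50,95]),1))
    # colour: brass stud
    hsv=cv2.cvtColor(im,cv2.COLOR_BGR2HSV)
    b=cv2.inRange(hsv,(10,110,120),(35,255,255));k,l,st,ce=cv2.connectedComponentsWithStats(b)
    for i in range(1,k):
        if st[i,4]>4: print(n,'brass',np.round(ce[i],1),st[i,4],np.round(ray(c,ce[i],190),1))
E
```

```text
top tab 117 [ 528.  -262.3  177. ] [array([ 528.1, -263.4]), array([12.3, 39. ]), np.float64(73.4)] [168.2 177.  180.5]
top plate 6154 [ 540.8 -215.3  130.4] [array([ 541.5, -218.7]), array([231.4, 150.7]), np.float64(74.5)] [126.6 130.4 137.9]
top handle 116 [531.7 234.6 183.4] [array([532.8, 236.4]), array([22.2, 23. ]), np.float64(8.5)] [174.4 183.4 191.6]
top block 205 [523.8 226.   98.8] [array([532.7, 236.4]), array([44.1, 44.7]), np.float64(7.7)] [ 94.2  98.8 102.7]
top brass [249.  203.3] 7 [538.3 135.1 190. ]
top brass [202.  206.2] 21 [533.  237.2 190. ]
top brass [209. 253.] 9 [431.9 219.5 190. ]
side tab 148 [ 530.2 -258.8  176.2] [array([ 532.2, -260.3]), array([15.6, 41.5]), np.float64(77.2)] [165.6 176.2 180.2]
side plate 4869 [ 539.8 -196.5  131.7] [array([ 543.9, -215.7]), array([234.4, 151.8]), np.float64(73.9)] [126.6 131.7 139.3]
side handle 259 [532.  242.3 185.2] [array([535. , 238.8]), array([22.8, 24.2]), np.float64(10.2)] [171.8 185.2 192.2]
side block 483 [525.5 249.3 100.6] [array([535.9, 238.3]), array([44.7, 45.8]), np.float64(8.4)] [ 91.6 100.6 105.3]
side brass [272.3 254.5] 14 [518.7 185.1 190. ]
side brass [243.9 273.8] 44 [534.9 238.3 190. ]
side brass [298.2 326.5] 20 [415.5 266.9 190. ]
```

Both views agree, and the sizes match the given ones:

| Item | Estimate (mm) |
|---|---|
| Fixture centre | (542.5, -217.5), yaw about -15.5° |
| Hole | about (529, -265.5) |
| Tab | about (529, -262) |
| Probe | about (534, 237.5), yaw about 8° |

I'm moving to above the tab.

>>> send_rows(increments=[36,-12,-6,0.1,72,-24,-12,0.2,108,-36,-18,0.3,144,-48,-24,0.4,180,-60,-30,0.496], grip=1)

```text
t: 0.52
tcp_pos: [280.7, -411.6, 256.7]
eef_rot: [-180.0, 0.0, -15.8]
force: [0.2, -0.3, -0.4]
grip_width: 91.3
```

>>> send_rows(increments=[26,-27,0,0,52,-54,0,0,78,-81,0,0,104,-108,0,0,130,-135,0,0])

```text
t: 0.93
tcp_pos: [442.2, -316.1, 256.5]
eef_rot: [-180.0, 0.0, -15.5]
force: [0.3, 0.0, -0.1]
grip_width: 91.9
```

>>> send_rows(increments=[24,-26,0,0,48,-52,0,0,65,-70,0,0,71,-78,0,0,71,-78,0,0])

```text
t: 1.35
tcp_pos: [531.3, -259.7, 255.9]
eef_rot: [-180.0, 0.1, -15.3]
force: [0.2, 0.1, -0.7]
grip_width: 91.6
```

```bash
python3 - <<'E'
from bench import bot, eyes
from h import *
s=bot.observe();print(s['t'],np.round(s['tcp_pos'],1),np.round(s['eef_rot'],2))
c=eyes.get_calibration('wrist');im,d=eyes.get_image('wrist');cv2.imwrite('pics/w1.png',im);np.save('pics/w1.npy',d)
P=cloud(c,d);z=P[...,2]
print('cam',np.round(-c['R'].T@c['t'],1))
for nm,lo,hi in(("tab",170,184),("plate",126,140)):
    m=(d>0)&(z>lo)&(z<hi);k,l,st,_=cv2.connectedComponentsWithStats(m.astype(np.uint8))
    if k<2: continue
    m=l==1+st[1:,4].argmax();Q=P[m]
    print(nm,len(Q),np.round(np.median(Q,0),1),[np.round(a,1) for a in cv2.minAreaRect(Q[:,:2].astype(np.float32))])
# look-alike heights
c=eyes.get_calibration('side');P=cloud(c,np.load('pics/side0.npy'))
for v,u in((254,272),(274,244),(326,298)): print(np.round(P[v,u],0))
E
```

```text
1.35 [ 531.3 -259.7  255.9] [-1.7996e+02  6.0000e-02 -1.5310e+01]
cam [ 604.6 -278.8  413.9]
tab 855 [ 531.7 -262.3  178.3] [array([ 529.8, -262.2]), array([11.9, 40.3]), np.float64(74.6)]
plate 40763 [ 554.5 -219.8  130.7] [array([ 542.3, -215.9]), array([231.2, 150.5]), np.float64(74.3)]
[550. 148. 123.]
[535. 238. 190.]
[435. 239. 123.]
```

View pics/w1.png

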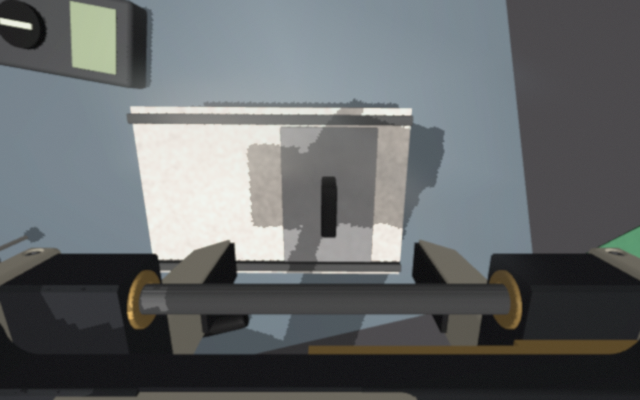

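The wrist view shows the tab at (328,207). Its measured size is right, and it stands about 2.5 mm from the tool centre line. I'm descending and pinching.

>>> send_rows(increments=[-1,2.8,30,0,-1,2.8,65,0,-1,2.8,90,0,-1,2.8,102,0,-1,2.8,104,0])

```text
t: 1.82
tcp_pos: [525.4, -264.2, 149.8]
eef_rot: [-179.9, 0.3, -15.6]
force: [0.1, 1.0, 0.7]
grip_width: 91.6
```

>>> send_rows(increments=[0,0,0,0,0,0,0,0,0,0,0,0,0,0,0,0,0,0,0,0], grip=0, force=15)

```text
t: 2.23
tcp_pos: [528.7, -264.1, 153.8]
eef_rot: [180.0, -0.1, -15.5]
force: [-0.3, 0.6, -0.2]
grip_width: 63.0
```

>>> send_rows(increments=[0,0,0,0,0,0,0,0,0,0,0,0,0,0,0,0,0,0,0,0])

```text
t: 2.65
tcp_pos: [528.4, -263.7, 152.7]
eef_rot: [180.0, -0.0, -15.5]
force: [0.1, 0.4, -1.0]
grip_width: 29.3
```

>>> send_rows(increments=[0,0,0,0,0,0,0,0,0,0,0,0,0,0,0,0,0,0,0,0])

```text
t: 3.07
tcp_pos: [528.4, -263.6, 152.7]
eef_rot: [-180.0, 0.0, -15.5]
force: [0.4, 0.8, -0.8]
grip_width: 11.9
```

>>> send_rows(increments=[0,-2,0,0,0,-5,0,0,0,-10,0,0,0,-15,0,0,0,-20,0,0])

```text
t: 3.48
tcp_pos: [533.9, -244.0, 152.7]
eef_rot: [180.0, -0.0, -15.5]
force: [0.5, -2.5, -1.8]
grip_width: 12.1
```

Pinched at 12 mm, and the shutter slides with about 2 N of drag.

>>> send_rows(increments=[0,-10,0,0,0,-20,0,0,0,-30,0,0,0,-40,0,0,0,-50,0,0])

```text
t: 3.9
tcp_pos: [547.7, -195.1, 152.7]
eef_rot: [180.0, -0.0, -15.5]
force: [3.4, -3.3, -2.7]
grip_width: 12.0
```

>>> send_rows(increments=[0,-7,0,0,0,-13,0,0,0,-18,0,0,0,-21,0,0,0,-23,0,0])

```text
t: 4.32
tcp_pos: [553.6, -173.9, 152.7]
eef_rot: [180.0, -0.0, -15.5]
force: [4.7, -2.6, -4.2]
grip_width: 12.0
```

>>> send_rows(increments=[0,-1,0,0,0,-2,0,0,0,-3,0,0,0,-4,0,0,0,-5,0,0])

```text
t: 4.73
tcp_pos: [554.8, -169.6, 152.7]
eef_rot: [180.0, -0.0, -15.5]
force: [5.4, -2.8, -3.8]
grip_width: 12.0
```

>>> send_rows(increments=[0,-1,0,0,0,-2,0,0,0,-3,0,0,0,-3,0,0,0,-3,0,0])

```text
t: 5.15
tcp_pos: [555.2, -168.4, 152.7]
eef_rot: [179.8, -0.0, -15.5]
force: [2.9, -9.7, -4.0]
grip_width: 12.0
```

It has hit the end stop: force rose to 10 N after about 99 mm of travel. I'm releasing and rising.

>>> send_rows(increments=[0,0,0,0,0,0,0,0,0,0,0,0,0,0,0,0,0,0,0,0], grip=0.7)

```text
t: 5.57
tcp_pos: [555.2, -166.1, 152.8]
eef_rot: [-180.0, 0.0, -15.5]
force: [1.0, 0.1, -1.0]
grip_width: 40.7
```

>>> send_rows(increments=[0,0,-3,0,0,0,-20,0,0,0,-50,0,0,0,-85,0,0,0,-120,0])

```text
t: 5.98
tcp_pos: [554.9, -166.0, 274.0]
eef_rot: [-180.0, 0.1, -15.5]
force: [1.6, 0.5, -0.3]
grip_width: 64.0
```

```bash
python3 - <<'E'
from bench import bot, eyes
from h import *
s=bot.observe();print(s['t'],np.round(s['tcp_pos'],1),np.round(s['eef_rot'],2),s['grip_width'])
for n in ('wrist','top'):
    c=eyes.get_calibration(n);im,d=eyes.get_image(n);cv2.imwrite(f'pics/{n}2.png',im);np.save(f'pics/{n}2.npy',d)
    P=cloud(c,d);z=P[...,2]
    for nm,lo,hi in(("tab",170,184),("plate",126,140)):
        m=(d>0)&(z>lo)&(z<hi)&(P[...,1]<0)&(P[...,0]>350);k,l,st,_=cv2.connectedComponentsWithStats(m.astype(np.uint8))
        if k<2: continue
        m=l==1+st[1:,4].argmax();Q=P[m]
        print(n,nm,len(Q),np.round(np.median(Q,0),1),[np.round(a,1) for a in cv2.minAreaRect(Q[:,:2].astype(np.float32))])
E
```

```text
5.9833 [ 554.9 -166.   274. ] [-1.7999e+02  8.0000e-02 -1.5470e+01] 63.9690515536958
wrist tab 753 [ 558.  -168.4  178.4] [array([ 556.4, -168.3]), array([11.9, 39.5]), np.float64(74.5)]
wrist plate 36521 [ 553.2 -216.6  130.8] [array([ 542.1, -216.4]), array([230.7, 150.7]), np.float64(74.4)]
top tab 3 [ 539.3 -170.9  175.6] [array([ 539.7, -170.6]), array([0.6, 4.4]), np.float64(89.1)]
top plate 2238 [ 497.2 -241.3  129.9] [array([ 500.5, -244.6]), array([158.4,  85.3]), np.float64(74.3)]
```

View pics/wrist2.png

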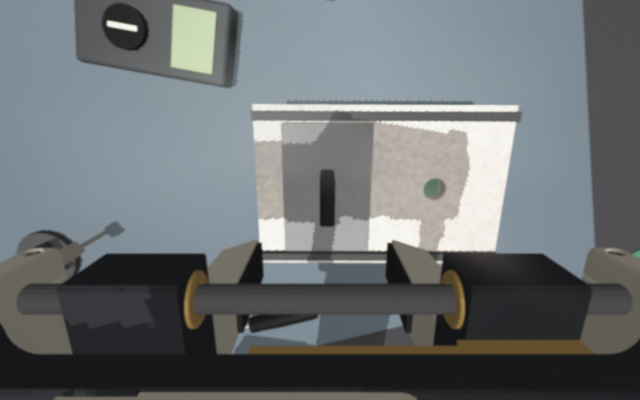

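The shutter is open: the tab moved 97.7 mm from a start of about 2.5 mm, and the hole at (434,188) is uncovered. I'll measure the hole and work out the move to the probe.

```bash
python3 - <<'E'
from bench import bot, eyes
from h import *
c=eyes.get_calibration('wrist');im=cv2.imread('pics/wrist2.png');d=np.load('pics/wrist2.npy')
P=cloud(c,d)
roi=im[168:210,412:458]
g=roi.max(2).astype(np.uint8);b=roi[...,0].astype(int);r=roi[...,2].astype(int);gg=roi[...,1].astype(int)
m=((r<105)).astype(np.uint8)
k,l,st,ce=cv2.connectedComponentsWithStats(m);i=1+st[1:,4].argmax()
print(st[i],ce[i])
cnt=max(cv2.findContours((l==i).astype(np.uint8),cv2.RETR_EXTERNAL,cv2.CHAIN_APPROX_NONE)[0],key=cv2.contourArea)
e=cv2.fitEllipse(cnt);print(e);uv=np.array(e[0])+[412,168];print(np.round(ray(c,uv,130),1), 'px/mm',c['fx']/d[188,450])
mz=(P[168:210,412:458,2]<118)&(d[168:210,412:458]>0);print('through',mz.sum(),np.argwhere(mz).mean(0)+[168,412])
cv2.imwrite('pics/crop2.png',cv2.resize(roi,None,fx=10,fy=10,interpolation=cv2.INTER_NEAREST))
p=np.array([534,237.5])
s=bot.observe();t=s['tcp_pos'];y=np.radians(s['eef_rot'][2]);D=p-t[:2]
print('tool d',D[0]*np.cos(y)+D[1]*np.sin(y),D[0]*np.sin(y)-D[1]*np.cos(y))
E
```

```text
[ 13  11  13  16 160] [19.4    18.9625]
((19.37344741821289, 19.01931381225586), (11.31674861907959, 16.42551040649414), 24.32118797302246)
[ 533.7 -265.6  130. ] px/mm 1.0747133
through 241 [186.58091286 432.06224066]
tool d -130.74181791624457 -383.7334102904249
```

View pics/crop2.png

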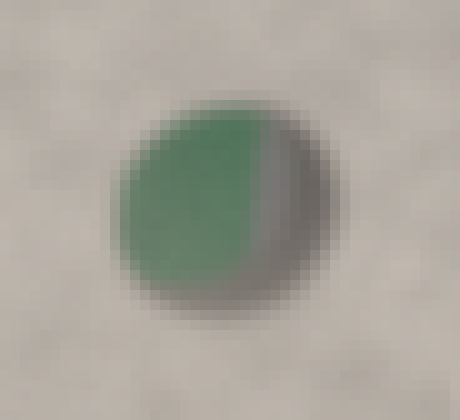

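>>> send_rows(increments=[-13,-38,0,-0.09,-26,-76,0,-0.18,-39,-114,0,-0.27,-52,-152,0,-0.36,-64.5,-190,0,-0.419])

```text
t: 6.5
tcp_pos: [543.2, 35.7, 272.5]
eef_rot: [-180.0, 0.0, 8.8]
force: [1.1, -0.4, 0.4]
grip_width: 64.1
```

>>> send_rows(increments=[4,-40,0,0,7,-80,0,0,11,-120,0,0,15,-160,0,0,17,-190,0,0])

```text
t: 6.92
tcp_pos: [531.6, 227.5, 272.3]
eef_rot: [-180.0, 0.0, 8.6]
force: [-0.3, 0.3, -0.2]
grip_width: 64.3
```

>>> send_rows(increments=[1,-10,0,0,1.3,-14,0,0,1.3,-14,0,0,1.3,-14,0,0,1.3,-14,0,0])

```text
t: 7.33
tcp_pos: [532.1, 236.8, 272.6]
eef_rot: [180.0, 0.0, 8.4]
force: [-0.3, 0.6, -0.7]
grip_width: 64.1
```

```bash
python3 - <<'E'
from bench import bot, eyes
from h import *
s=bot.observe();print(s['t'],np.round(s['tcp_pos'],1),np.round(s['eef_rot'],2),s['grip_width'])
c=eyes.get_calibration('wrist');im,d=eyes.get_image('wrist');cv2.imwrite('pics/w3.png',im);np.save('pics/w3.npy',d)
P=cloud(c,d);z=P[...,2]
for nm,lo,hi in(("top",180,188),("block",92,106),("flat",110,188)):
    m=(d>0)&(z>lo)&(z<hi)&(P[...,1]>190)&(P[...,1]<280)&(P[...,0]>490)&(P[...,0]<570)
    Q=P[m]
    if len(Q)>5: print(nm,len(Q),np.round(np.median(Q,0),1),[np.round(a,1) for a in cv2.minAreaRect(Q[:,:2].astype(np.float32))])
hsv=cv2.cvtColor(im,cv2.COLOR_BGR2HSV)
b=cv2.inRange(hsv,(10,110,120),(35,255,255));k,l,st,ce=cv2.connectedComponentsWithStats(b)
for i in range(1,k):
    if st[i,4]>30: print('brass',np.round(ce[i],1),st[i],np.round(ray(c,ce[i],190),1))
E
```

```text
7.3333 [532.1 236.8 272.6] [1.7997e+02 1.0000e-02 8.4200e+00] 64.0724645944211
top 601 [537.2 239.8 184.8] [array([534.1, 239. ]), array([22.4, 21.9]), np.float64(7.6)]
block 1093 [544.5 240.8 100.1] [array([534.3, 238.8]), array([44.1, 43.7]), np.float64(7.6)]
flat 1032 [543.1 239.9 183.6] [array([534.2, 239. ]), array([22.5, 21.9]), np.float64(8.1)]
brass [418.3 186.2] [415 183   8   7  43] [560.6 171.5 190. ]
brass [322.6 207.3] [316 200  14  16 184] [534.  239.3 190. ]
brass [307.9 280.3] [305 277   7   7  43] [471.3 242.1 190. ]
brass [187.1 305.8] [184 280   9  48 217] [433.2 337.7 190. ]
brass [461.1 305.9] [456 280   9  48 204] [466.3 113.4 190. ]
```

View pics/w3.png

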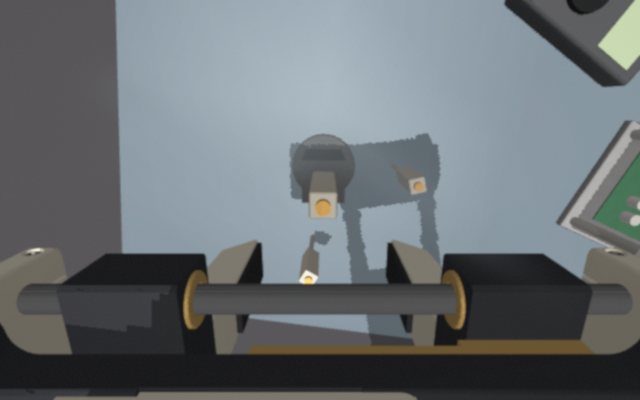

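The probe's stud is at (323,207), giving (534.2, 239.1) and yaw 7.8°. I'm descending to grip it at about 160 mm.

>>> send_rows(increments=[2.2,-2,30,0.01,2.2,-2,65,0.01,2.2,-2,100,0.01,2.2,-2,125,0.01,2.2,-2,131.5,0.01])

```text
t: 7.8
tcp_pos: [531.5, 238.7, 136.8]
eef_rot: [179.9, 0.5, 7.8]
force: [-1.2, -0.6, -0.8]
grip_width: 64.5
```

>>> send_rows(increments=[0,0,0,0,0,0,0,0,0,0,0,0,0,0,0,0,0,0,0,0])

```text
t: 8.22
tcp_pos: [534.5, 240.9, 142.8]
eef_rot: [-180.0, -0.2, 8.0]
force: [-0.9, 0.4, -0.1]
grip_width: 64.1
```

>>> send_rows(increments=[0,0,0,0,0,0,0,0,0,0,0,0,0,0,0,0,0,0,0,0], grip=0, force=30)

```text
t: 8.63
tcp_pos: [533.6, 240.7, 141.2]
eef_rot: [180.0, 0.0, 8.0]
force: [0.2, 0.2, -0.8]
grip_width: 35.4
```

>>> send_rows(increments=[0,0,0,0,0,0,0,0,0,0,0,0,0,0,0,0,0,0,0,0])

```text
t: 9.05
tcp_pos: [533.7, 240.4, 141.1]
eef_rot: [180.0, 0.0, 8.0]
force: [0.5, -2.3, -0.3]
grip_width: 21.8
```

>>> send_rows(increments=[0,0,0,0,0,0,0,0,0,0,0,0,0,0,0,0,0,0,0,0])

```text
t: 9.47
tcp_pos: [533.7, 240.4, 141.1]
eef_rot: [180.0, 0.0, 8.0]
force: [0.6, -4.0, 0.1]
grip_width: 21.7
```

Gripped at 21.7 mm with a 4 N side load. I'll ease 1 mm toward -y, then lift slowly.

>>> send_rows(increments=[0,0.5,0,0,0,1,0,0,0,1,0,0,0,1,0,0,0,1,0,0])

```text
t: 9.88
tcp_pos: [533.7, 240.1, 141.1]
eef_rot: [-180.0, 0.0, 8.0]
force: [-0.1, 0.7, -0.5]
grip_width: 22.0
```

>>> send_rows(increments=[0,0,-4,0,0,0,-10,0,0,0,-18,0,0,0,-26,0,0,0,-34,0])

```text
t: 10.3
tcp_pos: [534.0, 239.8, 176.4]
eef_rot: [-180.0, -0.0, 8.0]
force: [-0.4, -0.0, -1.0]
grip_width: 21.8
```

>>> send_rows(increments=[0,0,-10,0,0,0,-20,0,0,0,-32,0,0,0,-44,0,0,0,-56,0])

```text
t: 10.72
tcp_pos: [533.8, 239.7, 232.6]
eef_rot: [-180.0, -0.0, 8.0]
force: [-0.3, 0.1, -0.4]
grip_width: 21.7
```

>>> send_rows(increments=[0,0,-20,0,0,0,-45,0,0,0,-70,0,0,0,-88,0,0,0,-95,0])

```text
t: 11.13
tcp_pos: [534.5, 240.0, 330.3]
eef_rot: [-180.0, -0.3, 8.0]
force: [0.4, 0.3, -2.3]
grip_width: 21.8
```

>>> send_rows(increments=[0,0,0,0,0,0,0,0,0,0,0,0,0,0,0,0,0,0,0,0])

```text
t: 11.55
tcp_pos: [533.5, 239.6, 324.9]
eef_rot: [180.0, 0.1, 8.0]
force: [0.0, 0.1, -1.8]
grip_width: 21.8
```

```bash
python3 - <<'E'
from bench import bot, eyes
from h import *
s=bot.observe();T=s['tcp_pos'];print(s['t'],np.round(T,1),np.round(s['eef_rot'],2),s['grip_width'],np.round(s['force'],1))
out=[]
for n in('side','top'):
    c=eyes.get_calibration(n);im,d=eyes.get_image(n);cv2.imwrite(f'pics/{n}4.png',im);np.save(f'pics/{n}4.npy',d)
    X=np.array([*T[:2],T[2]+18.8-140]);q=c['R']@X+c['t'];uv=(q[:2]/q[2]*c['fx']+[c['cx'],c['cy']]);print(n,'tip expected',np.round(uv))
    u,v=uv.astype(int);u0,v0=max(u-50,0),max(v-100,0)
    out.append(cv2.resize(im[v0:v0+140,u0:u0+100],(400,560),interpolation=cv2.INTER_CUBIC));print(u0,v0)
cv2.imwrite('pics/c4.png',np.hstack(out))
c=eyes.get_calibration('wrist');h=np.array([434.3,188.4])
E
```

```text
11.55 [533.5 239.6 324.9] [1.7998e+02 1.3000e-01 7.9500e+00] 21.840724503889415 [ 0.   0.1 -1.8]
side tip expected [243. 270.]
193 169
top tip expected [199. 205.]
149 105
```

View pics/c4.png

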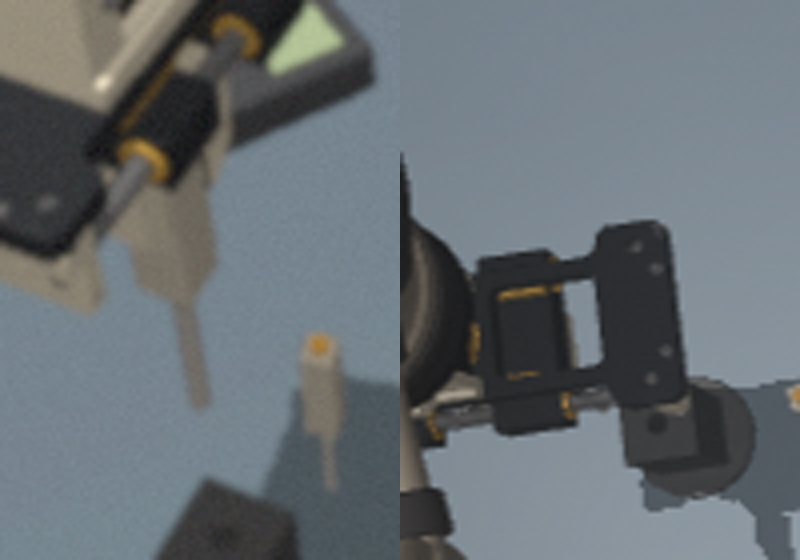

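The tip appears at (242.5,270) in the side view against a predicted (243,270), so the probe is held upright without slip. I'm carrying it high over the hole.

>>> send_rows(increments=[-2,15,-5,0,-7,45,-10,0,-12,80,-15,0,-17,115,-15,0,-22.5,150,-15,0])

```text
t: 12.07
tcp_pos: [532.1, 86.8, 341.3]
eef_rot: [180.0, -0.0, 8.0]
force: [0.9, 0.2, -1.1]
grip_width: 21.6
```

>>> send_rows(increments=[-5,36,0,0,-11,72,0,0,-16,108,0,0,-22,144,0,0,-27,180,0,0])

```text
t: 12.48
tcp_pos: [530.0, -95.7, 341.2]
eef_rot: [180.0, 0.0, 8.0]
force: [1.1, -0.6, -1.1]
grip_width: 21.8
```

>>> send_rows(increments=[-5,36,0,0.09,-11,72,0,0.18,-17,113,0,0.27,-22,145,0,0.36,-25,165,0,0.41])

```text
t: 12.9
tcp_pos: [527.8, -264.4, 340.5]
eef_rot: [180.0, 0.0, -16.0]
force: [-0.3, 0.7, -1.8]
grip_width: 22.0
```

>>> send_rows(increments=[0,0,0,0,0,0,0,0,0,0,0,0,0,0,0,0,0,0,0,0])

```text
t: 13.32
tcp_pos: [528.7, -259.6, 341.5]
eef_rot: [180.0, -0.0, -15.4]
force: [-0.5, 0.4, -1.1]
grip_width: 21.7
```

```bash
python3 - <<'E'
from bench import bot, eyes
from h import *
s=bot.observe();T=s['tcp_pos'];print(s['t'],np.round(T,1),np.round(s['eef_rot'],2),s['grip_width'],np.round(s['force'],1))
out=[]
for n in('wrist','side'):
    c=eyes.get_calibration(n);im,d=eyes.get_image(n);cv2.imwrite(f'pics/{n}5.png',im);np.savez(f'pics/{n}5.npz',d=d,**c)
    P=cloud(c,d);z=P[...,2];m=(d>0)&(z>126)&(z<140)&(P[...,1]<0)&(P[...,0]>350);k,l,st,_=cv2.connectedComponentsWithStats(m.astype(np.uint8))
    Q=P[l==1+st[1:,4].argmax()];print(n,len(Q),[np.round(a,1) for a in cv2.minAreaRect(Q[:,:2].astype(np.float32))])
    pr=lambda X:(lambda q:q[:2]/q[2]*c['fx']+[c['cx'],c['cy']])(c['R']@np.array(X)+c['t'])
    uv=pr([528.8,-264.5,130]);print(n,'hole exp',np.round(uv,1),'tip exp',np.round(pr([T[0],T[1],T[2]-121.2]),1))
    u,v=uv.astype(int);out.append(cv2.resize(im[v-35:v+35,u-35:u+35],(400,400),interpolation=cv2.INTER_CUBIC));print('crop0',u-35,v-35)
cv2.imwrite('pics/c5.png',np.hstack(out))
E
```

```text
13.3167 [ 528.7 -259.6  341.5] [ 1.800e+02 -2.000e-02 -1.542e+01] 21.701703320909445 [-0.5  0.4 -1.1]
wrist 24799 [array([ 542.4, -216.2]), array([230.8, 150.1]), np.float64(74.3)]
wrist hole exp [328.9 174.2] tip exp [325.  196.3]
crop0 293 139
side 4485 [array([ 543.5, -216.2]), array([234.5, 151.6]), np.float64(73.7)]
side hole exp [385.4 128.6] tip exp [389.9  96.7]
crop0 350 93
```

View pics/c5.png

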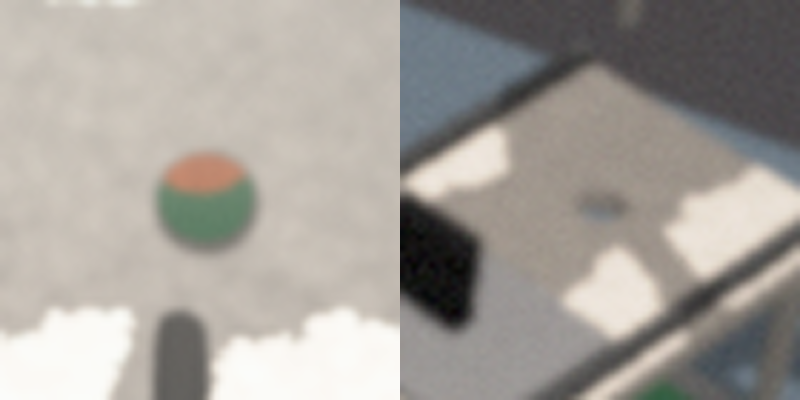

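The hole is at wrist (328.8,173.9) against a predicted (328.9,174.2), and at side (385.5,128.5) against (385.4,128.6), so (528.8, -264.5) is confirmed. The tip is close to where I expected it. I'm correcting and lowering to just above the plate.

>>> send_rows(increments=[1.4,5,5,0,1.4,5,20,0,1.4,5,40,0,1.4,5,60,0,1.4,5,72,0])

```text
t: 13.83
tcp_pos: [527.8, -265.7, 266.7]
eef_rot: [-180.0, 0.2, -15.5]
force: [-1.2, 0.4, -1.7]
grip_width: 22.0
```

>>> send_rows(increments=[0,0,0,0,0,0,0,0,0,0,0,0,0,0,0,0,0,0,0,0])

```text
t: 14.25
tcp_pos: [528.9, -266.3, 270.3]
eef_rot: [180.0, -0.1, -15.5]
force: [-0.5, -0.7, -1.1]
grip_width: 21.6
```

```bash
cat > chk.py <<'E'
from bench import bot, eyes
from h import *
import sys
k0=sys.argv[1]
s=bot.observe();T=s['tcp_pos'];print(s['t'],np.round(T,1),np.round(s['eef_rot'],2),s['grip_width'],np.round(s['force'],1))
out=[]
for n in('wrist','side'):
    c=eyes.get_calibration(n);im,d=eyes.get_image(n);cv2.imwrite(f'pics/{n}{k0}.png',im)
    pr=lambda X:(lambda q:q[:2]/q[2]*c['fx']+[c['cx'],c['cy']])(c['R']@np.array(X)+c['t'])
    uv=pr([528.8,-264.5,130]);u,v=np.round(uv).astype(int)
    u0,v0=u-35,v-35
    f=lambda p:np.round((p-[u0,v0]+.5)*400/70-.5,1)
    print(n,'crop coords: hole',f(uv),'tip exp',f(pr([T[0],T[1],T[2]-121.2])),'rod@z',f(pr([T[0],T[1],T[2]-45])))
    out.append(cv2.resize(im[v0:v0+70,u0:u0+70],(400,400),interpolation=cv2.INTER_CUBIC))
cv2.imwrite(f'pics/c{k0}.png',np.hstack(out))
E
python3 chk.py 6
```

```text
14.25 [ 528.9 -266.3  270.3] [ 1.7996e+02 -1.1000e-01 -1.5530e+01] 21.582340297959973 [-0.5 -0.7 -1.1]
wrist crop coords: hole [202.3 200.6] tip exp [213.1 228. ] rod@z [215.4 402.8]
side crop coords: hole [204.5 200. ] tip exp [212.6 159.6] rod@z [239.5  -2.5]
```

View pics/c6.png

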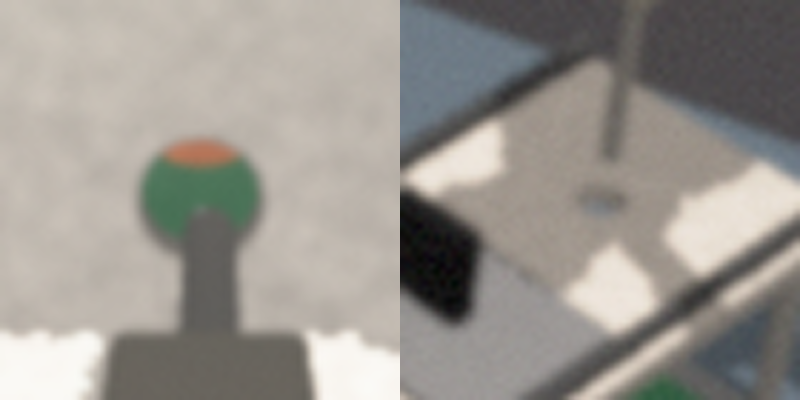

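Hole at crop (200,198), rod at u≈211: 1.8 mm off along tool y, matching the measured pose. I'm correcting, then lowering slowly.

>>> send_rows(increments=[-0.6,-1.8,0,0,-0.6,-1.8,0,0,-0.6,-1.8,0,0,-0.6,-1.8,0,0,-0.6,-1.8,0,0])

```text
t: 14.77
tcp_pos: [528.4, -264.1, 269.2]
eef_rot: [180.0, -0.0, -15.5]
force: [0.8, 0.1, -1.4]
grip_width: 21.9
```

>>> send_rows(increments=[0,0,1,0,0,0,2,0,0,0,3,0,0,0,4,0,0,0,5,0])

```text
t: 15.18
tcp_pos: [528.4, -264.1, 264.1]
eef_rot: [180.0, 0.0, -15.5]
force: [-0.8, -0.5, -0.6]
grip_width: 21.9
```

```bash
python3 chk.py 7
```

```text
15.1833 [ 528.4 -264.1  264.1] [180.     0.   -15.54] 21.935084998189488 [-0.8 -0.5 -0.6]
wrist crop coords: hole [203.6 202.2] tip exp [202.3 226.3] rod@z [204.3 402. ]
side crop coords: hole [204.5 200. ] tip exp [209.2 175.5] rod@z [235.8  14.9]
```

View pics/c7.png

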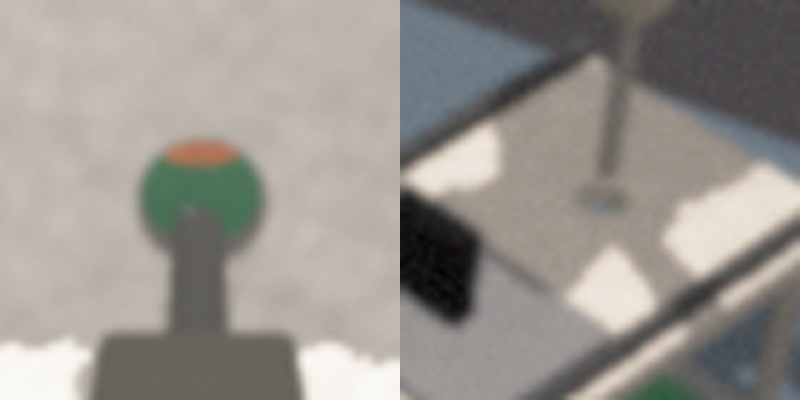

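Rod and hole are aligned to about 0.5 mm (rod u≈199, hole u≈201). I'm lowering 43 mm, slowly.

>>> send_rows(increments=[0.5,0.2,1,0,0.5,0.2,3,0,0.5,0.2,6,0,0.5,0.2,9,0,0.5,0.2,12,0])

```text
t: 15.7
tcp_pos: [528.8, -264.4, 251.8]
eef_rot: [-180.0, 0.0, -15.5]
force: [-0.6, 0.7, -1.2]
grip_width: 21.6
```

>>> send_rows(increments=[0,0,3,0,0,0,6,0,0,0,9,0,0,0,12,0,0,0,15,0])

```text
t: 16.12
tcp_pos: [528.8, -264.5, 236.9]
eef_rot: [180.0, 0.0, -15.5]
force: [-0.7, -0.3, -1.0]
grip_width: 22.0
```

>>> send_rows(increments=[0,0,3,0,0,0,6,0,0,0,9,0,0,0,12,0,0,0,14,0])

```text
t: 16.53
tcp_pos: [528.8, -264.4, 222.8]
eef_rot: [-180.0, 0.0, -15.5]
force: [-0.4, -0.7, -1.3]
grip_width: 21.7
```

>>> send_rows(increments=[0,0,1,0,0,0,1.5,0,0,0,1.5,0,0,0,1.5,0,0,0,1.5,0])

```text
t: 16.95
tcp_pos: [528.9, -264.5, 221.9]
eef_rot: [180.0, -0.0, -15.5]
force: [0.6, -0.8, -1.2]
grip_width: 21.6
```

```bash
python3 chk.py 8
```

```text
16.95 [ 528.9 -264.5  221.9] [ 1.7999e+02 -2.0000e-02 -1.5540e+01] 21.617154310052236 [ 0.6 -0.8 -1.2]
wrist crop coords: hole [203.  203.5] tip exp [202.2 146.8] rod@z [204.4 322.3]
side crop coords: hole [204.5 200. ] tip exp [195.  256.1] rod@z [220.  104.9]
```

View pics/c8.png

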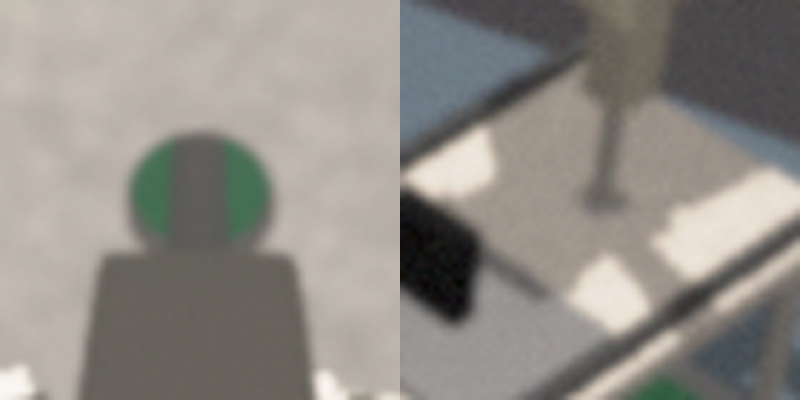

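The hole spans u 130–272 with the rod at 170–228, so it is centred with gaps on both sides, and there is no contact force. One last settle, then I'll hand in.

>>> send_rows(increments=[0,0,0.5,0,0,0,0.5,0,0,0,0.5,0,0,0,0.5,0,0,0,0.5,0])

```text
t: 17.47
tcp_pos: [528.8, -264.5, 221.2]
eef_rot: [180.0, -0.0, -15.5]
force: [0.0, 0.9, -0.8]
grip_width: 22.2
```

>>> send_rows(increments=[0,0,0,0,0,0,0,0,0,0,0,0,0,0,0,0,0,0,0,0])

```text
t: 17.88
tcp_pos: [528.8, -264.5, 221.2]
eef_rot: [180.0, -0.0, -15.5]
force: [0.7, -0.2, -1.5]
grip_width: 21.9
```

```bash
python3 -c "
from bench import bot,job
s=bot.observe();print(s['t'],s['tcp_pos'],s['force'],s['grip_width'],s['dq']);print(job.finish_job())"
```

```text
17.8833 [ 528.84763022 -264.4574042   221.2187992 ] [ 0.74195562 -0.23940602 -1.53158294] 21.908646881268975 [ 0.0683126   0.0556201  -0.01696608 -0.06429805  0.04979436  0.00957394]
the job is handed in; nothing more can be done
None
```

I slid the shutter open by its tab to the end stop, took the rod probe out of its stand, and lowered it through the guide hole. I handed the job in at 17.9 s with the probe still held there.

- **Shutter:** it moved about 98 mm from a start of about 2.5 mm. Force rose to about 10 N at the stop, and the hole showed clear afterwards.
- **Depth:** the tip is about 30 mm below the plate's top face. This comes from the measured tool height. The side view after the lift had the tip within a pixel of its predicted spot, so the probe had not slipped.
- **Centring and stillness:** the rod is centred in the hole to about 0.5 mm in the wrist view, upright and still. Force readings during the lowering stayed at the weight and noise level, so there was no sign of contact.
- **Check that disagreed:** one early hole measurement was about 4 mm off. The arm was probably still settling when the picture was taken. I discarded it because the later wrist and side views agreed with the plate-based position to under 1 mm.

I did not check the other things on the bench again after the moves. The arm's planned path kept clear of them.

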